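# Shut a row of flip-lid hardware boxes with one run of the fingertips

## Task

The four lids of the linked row of small-parts boxes standing in the tray have been left ajar. In one run, without lifting away before all four are shut, slide your closed fingertips lightly along the top of the row, starting at the end where the first lid has its hinge and moving towards the lids' free edges, so that each lid in turn is pressed flat shut under the fingertips; then come away. Do not tip the row or pick it up out of its tray, press hard, or disturb the other things on the mat.

Things in the scene. Friction and masses are not known exactly. Their poses are not given: they have to be found in the camera images.
- tray: Shallow aluminium tray fixed on the mat, its own axes those of the row: 254 mm long with its screw tabs (x), 50 wide (y); floor 2 mm thick, end lips 14 mm high at x = +-106, side lips 9 mm high, nothing higher. Origin: centre of the underside, on a mat 3 mm above the work surface.
- row: Four dark plastic boxes linked end to end, standing loose in the tray (1 to 3 mm of play), about 0.6 kg; 205 mm long (own x), 42 wide (y), box centres at x = -78, -26, 26, 78. Origin: centre of the underside, on the tray's floor; z up. Tops of shut lids at z = 30.5 mm. Own +x runs from lid 1 to lid 4; each lid has its hinge at the -x end of its box, its free edge at the +x end.
- lid_1 (a joint): Opening angle (rad) of lid 1: 0 shut and level, 1.9 wide open; it starts ajar. Pale plastic lid 48 x 42 x 2.5 mm. Hinge line across the row at x = -101 mm, z = 27.5 mm of the row's frame. It stays at any angle; its stiff hinge yields to about 0.015 N m (0.4 N at the free edge), and stops firmly at 0.
- edge_1 (a point): Middle of the top of lid 1's free edge, 47 mm from its hinge line; with the lid shut it is at x = -54, y = 0, z = 30.5 mm of the row's frame.
- lid_2 (a joint): Opening angle (rad) of lid 2: 0 shut and level, 1.9 wide open; it starts ajar. Pale plastic lid 48 x 42 x 2.5 mm. Hinge line across the row at x = -49 mm, z = 27.5 mm of the row's frame. It stays at any angle; its stiff hinge yields to about 0.015 N m (0.4 N at the free edge), and stops firmly at 0.
- edge_2 (a point): Middle of the top of lid 2's free edge, 47 mm from its hinge line; with the lid shut it is at x = -2, y = 0, z = 30.5 mm of the row's frame.
- lid_3 (a joint): Opening angle (rad) of lid 3: 0 shut and level, 1.9 wide open; it starts ajar. Pale plastic lid 48 x 42 x 2.5 mm. Hinge line across the row at x = 3 mm, z = 27.5 mm of the row's frame. It stays at any angle; its stiff hinge yields to about 0.015 N m (0.4 N at the free edge), and stops firmly at 0.
- edge_3 (a point): Middle of the top of lid 3's free edge, 47 mm from its hinge line; with the lid shut it is at x = 50, y = 0, z = 30.5 mm of the row's frame.
- lid_4 (a joint): Opening angle (rad) of lid 4: 0 shut and level, 1.9 wide open; it starts ajar. Pale plastic lid 48 x 42 x 2.5 mm. Hinge line across the row at x = 55 mm, z = 27.5 mm of the row's frame. It stays at any angle; its stiff hinge yields to about 0.015 N m (0.4 N at the free edge), and stops firmly at 0.
- edge_4 (a point): Middle of the top of lid 4's free edge, 47 mm from its hinge line; with the lid shut it is at x = 102, y = 0, z = 30.5 mm of the row's frame.
- standoff: Bystander, loose: hexagonal brass standoff standing on the mat beside the row, 16 mm across corners, 43 mm high; origin centre of the underside, z up.
- jar: Bystander, loose: small jar with black cap, 42 mm across, 50 mm high, standing beside the row; origin centre of the underside, z up.
- driver: Bystander, loose: screwdriver 160 mm long, lying on the mat roughly parallel to the row; origin on the underside near its middle.

How it is judged:
By the outcome, as a careful person would: the job done as asked, in the order asked, and still so for the second after the job is handed in, with the robot touching nothing.
It also fails if it takes over 35 s, if anything falls off the work surface, if the arm or the gripper's body presses on something with over 40 N, if the wrist force passes 120 N, or if a joint passes its speed limit or range.

## Robot

A 6-joint arm with a two-finger parallel gripper is mounted at the origin on the work surface. World frame = base frame: x ahead of the robot, y to its left, z up, the work surface at z = 0. Lengths are in mm, angles in rad, forces in N, time in s.
With the tool pointing down it reaches from about 300 to 775 mm from the base axis. Payload 14.6 kg.
Tool frame: the origin (TCP) lies on the centre line of the jaws, within the pads' length; the fingertips stand 19 mm ahead of it and the grasp point (between the pads) is the TCP (bot.tip_reach is the distance from the TCP to the fingertips, in mm); z points along the fingers, y is the line along which they close (so a half turn about z gives the same grasp; the last joint's range is limited). The gripper opens to 85 mm and grips with 20 to 120 N. Pads are 22 mm wide; open, the fingers measure 114 mm over their backs; the gripper's body (76 mm by 85 mm) begins 54 mm behind the grasp point. The pads swing forward as they close: fully open they stand 13 mm farther back than shut.
Start: joints at [-1.254, 0.3, 1.521, -0, 1.321, -0.067], TCP at [205.938, -509.979, 250.281] pointing down, gripper open.
Joint ranges: [-3.03, 3.03], [-0.79, 2.21], [0.23, 2.52], [-1.04, 4.18], [0, 3.07], [-2.55, 2.55]. Speed limits (rad/s): [2.22, 2.22, 2.57, 3.14, 3.14, 3.14].

## Interface

Orientations are given as a unit quaternion [w, x, y, z].
In Python, from rig import bot gives the robot as it stands. Calls block until the motion is done:
- bot.move_to(position, orientation): joint-space move of the TCP to a pose.
- bot.servo_line(position, attitude=None, speed=150, until_force=None): straight line of the TCP; attitude=None keeps the orientation; speed is the mean speed in mm/s. With until_force (N) it stops when the force on the tool has changed by that much, and returns True; else False.
- bot.move_joints(angles): joint-space move.
- bot.move_gripper(opening, grip_force=None): finger opening in mm; grip_force is the grip in N (None keeps the last); returns when the fingers have stopped.
- bot.dwell(seconds).
- bot.ik(position, orientation): joint angles nearest the present ones, or None.
- bot.read_state(): the state.
- bot.read_camera(name): name is "scene" or "top"; returns a dict with "image" (384x512x3 uint8, blue, green, red), "depth" (384x512 float32, mm along the optical axis (not along the pixel's ray), 0 where there is no reading), "fovy" (degrees; the focal length in pixels is half the picture's height over the tangent of half this angle, whatever the lens; pixels are square), "cx", "cy" (the principal point, pixels), "eye" and "attitude" of the camera in the world. Camera axes: x right, y down, z forward; pixel columns grow to the right and rows downward; lengths in mm; the calibration is good to about 2 mm. A picture is of the moment at which its call begins.
A pose or a line that the arm cannot do raises bot.MotionError and nothing moves.
- bot.finish_job(): hands the job in; it is judged then, once.
The state is a dict: "clock": time; "joint_positions": joint angles; "qvel": joint speeds; "effort": joint torques, N m; "ee_pos": TCP position; "tool_rot": TCP orientation; "ft_force": force on the tool from outside, world axes, zero at the start; "moment": the same for the moment, N m; "grip_width": finger opening in mm; "grip_force": force on a finger pad.
Only numpy, scipy, OpenCV 4.12 (cv2) and the standard library are available. Lean on these libraries where they do the work, as an engineer would, in place of code of your own. Each camera call takes 0.05 s, during which the arm holds its last target. There are 200 camera calls.

## Working session

There is one attempt and no reset: what is moved stays moved. The work goes in short steps, each a Python script; the robot and the scene stay as the last script left them, time stands still between calls to the robot, and variables do not carry over. Pictures are saved under pics/ and viewed, at most 10 in all, crops included, and the job is handed in when it is done.

```bash
mkdir -p pics; ls; cat > h.py <<'E'
import numpy as np, cv2
from scipy.spatial.transform import Rotation as R
def cloud(c):
    d=c["depth"];h,w=d.shape;f=h/2/np.tan(np.radians(c["fovy"])/2)
    v,u=np.mgrid[:h,:w]
    p=np.stack([(u-c["cx"])/f*d,(v-c["cy"])/f*d,d],-1)
    q=c["attitude"];q=np.array(q)
    m=R.from_quat(q[[1,2,3,0]]).as_matrix() if q.shape==(4,) else q
    P=p@m.T+np.array(c["eye"]);P[d==0]=np.nan
    return P
E
python3 - <<'E'
from rig import bot
from h import *
for n in("scene","top"):
    c=bot.read_camera(n);cv2.imwrite(f"pics/{n}.png",c["image"]);np.savez(n+".npz",**c)
    print(n,c["eye"],c["attitude"],c["fovy"],c["cx"],c["cy"])
print(bot.read_state())
E
```

```text
pics
scene [ 976.20020335 -236.6289329   538.44550149] [-0.33492481  0.81225444  0.4434292  -0.17730949] 48.70868380667795 266.24922209331885 188.69543056374542
top [499.43992603  22.63163841 900.95826214] [ 0.03014673 -0.69835256  0.71478447 -0.02186412] 43.15875611770019 251.4229175416481 200.10033164064473
{'clock': 0.1, 'joint_positions': array([-1.25358395e+00,  3.00409721e-01,  1.52150634e+00,  3.43756263e-05,
        1.32069705e+00, -6.66049197e-02]), 'qvel': array([-0.00116532,  0.00155129, -0.0027338 ,  0.00077284,  0.00039237,
       -0.00120069]), 'effort': array([ 1.99388931e-03, -5.44373310e+01, -3.62366760e+01, -1.82544335e-05,
        3.01914471e-03,  3.09371251e-05]), 'ee_pos': array([ 205.89881453, -509.8073531 ,  249.78659012]), 'tool_rot': array([-5.08308066e-04,  9.81642666e-01,  1.90728642e-01, -4.72458817e-05]), 'ft_force': array([ 0.03585471, -0.45032445, -0.65619708]), 'moment': array([-0.07822174, -0.00413121, -0.02152509]), 'grip_force': 0.0, 'grip_width': 85.42452614076278}
```

View pics/top.png

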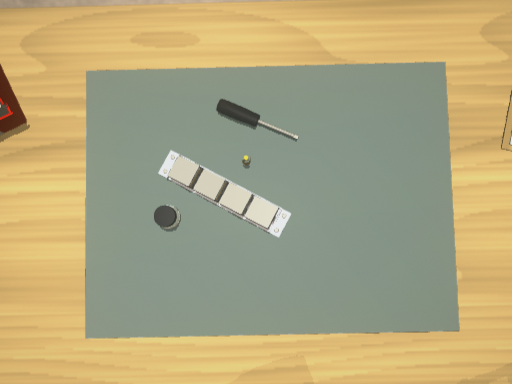

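View pics/scene.png

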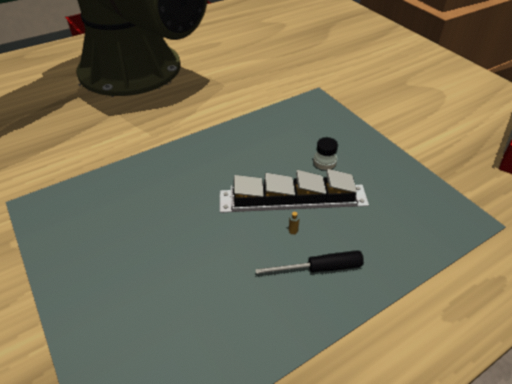

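The row runs from about (170,163) to (282,222) in the top view, with the standoff at (246,159), the jar at (167,217) and the driver at (255,118). Next I'll enlarge the row and profile its heights.

```bash
python3 - <<'E'
from h import *
L=lambda n:dict(np.load(n+".npz"))
t=L("top");s=L("scene")
a=cv2.resize(t["image"][140:245,145:305],(800,525),interpolation=cv2.INTER_CUBIC)
b=cv2.resize(s["image"][130:250,210:380],(800,565),interpolation=cv2.INTER_CUBIC)
cv2.imwrite("pics/a.png",a);cv2.imwrite("pics/b.png",b)
P=cloud(t)
for n,(u,v) in dict(tabL=(167,164),tabR=(281,224),std=(246,159),jar=(166,217),mat=(300,280),drv=(238,113)).items(): print(n,P[v,u].round(1))
e0=np.array([169.,163.5]);e1=np.array([282,223.])
for P,n in((P,"top"),):
  for k in np.linspace(0,1,58):
    u,v=np.round(e0+k*(e1-e0)).astype(int);print(u,v,P[v,u].round(0),end=' ')
E
```

```text
tabL [636.8 188.3   4.9]
tabR [520.1 -21.    7.5]
std [636.   39.9  46. ]
jar [535.8 181.6  55.5]
mat [417.3 -52.9   6.1]
drv [724.3  53.1  27. ]
169 164 [637. 185.   4.] 171 165 [635. 181.   5.] 173 166 [628. 172.  34.] 175 167 [626. 168.  39.] 177 168 [624. 164.  38.] 179 169 [621. 160.  43.] 181 170 [619. 156.  44.] 183 171 [617. 153.  45.] 185 172 [616. 149.  45.] 187 173 [613. 145.  48.] 189 174 [611. 141.  51.] 191 175 [609. 138.  49.] 193 176 [607. 134.  54.] 195 177 [609. 135.  18.] 197 178 [606. 130.  28.] 199 179 [603. 125.  38.] 201 180 [601. 121.  39.] 203 181 [599. 118.  39.] 205 182 [597. 114.  42.] 207 183 [595. 110.  44.] 209 184 [593. 107.  44.] 211 185 [591. 103.  46.] 213 186 [589.  99.  48.] 215 188 [585.  95.  52.] 217 189 [583.  92.  53.] 219 190 [581.  88.  52.] 221 191 [583.  87.  19.] 223 192 [580.  83.  30.] 225 193 [577.  79.  37.] 226 194 [575.  77.  37.] 228 195 [573.  73.  41.] 230 196 [571.  70.  42.] 232 197 [569.  66.  41.] 234 198 [567.  63.  43.] 236 199 [565.  59.  43.] 238 200 [563.  56.  46.] 240 201 [562.  52.  44.] 242 202 [560.  49.  46.] 244 203 [558.  45.  47.] 246 204 [556.  42.  49.] 248 205 [555.  38.  28.] 250 206 [553.  35.  32.] 252 207 [551.  31.  39.] 254 208 [549.  28.  40.] 256 209 [547.  24.  36.] 258 210 [545.  21.  37.] 260 212 [541.  17.  41.] 262 213 [540.  14.  41.] 264 214 [538.  10.  44.] 266 215 [536.   7.  42.] 268 216 [534.   3.  42.] 270 217 [532.  -0.  44.] 272 218 [530.  -3.  49.] 274 219 [529.  -8.  27.] 276 220 [528. -12.   4.] 278 221 [526. -16.   6.] 280 222 [524. -19.   5.] 282 223 [522. -23.   5.]
```

View pics/a.png

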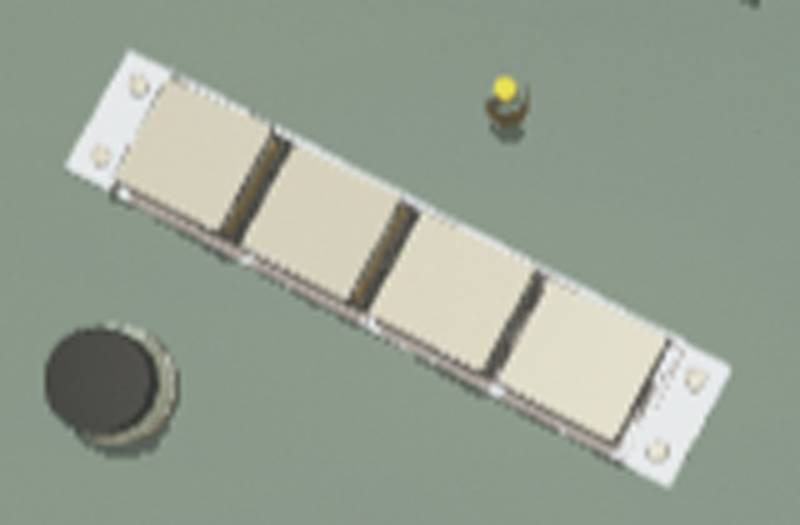

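View pics/b.png

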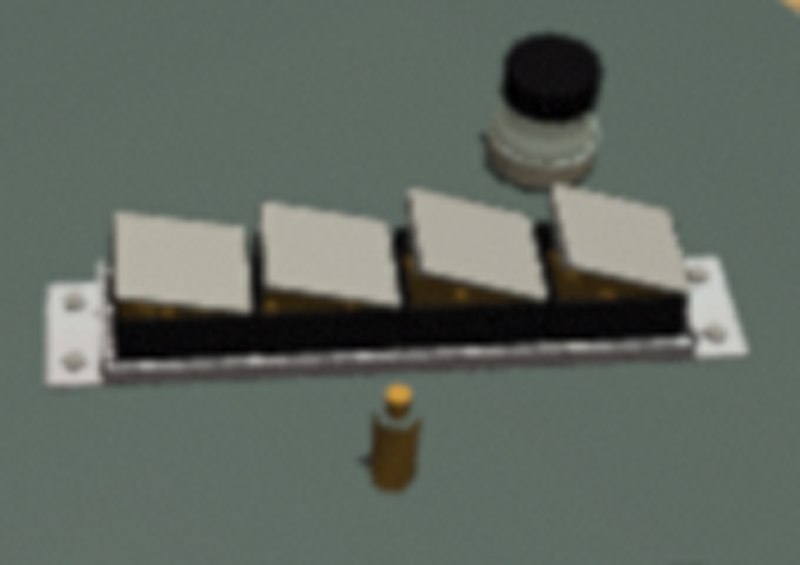

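```bash
python3 - <<'E'
from h import *
t=dict(np.load("top.npz"));s=dict(np.load("scene.npz"))
def ray(c,u,v,z):
    h=c["depth"].shape[0];f=h/2/np.tan(np.radians(float(c["fovy"]))/2)
    d=R.from_quat(c["attitude"][[1,2,3,0]]).apply([(u-c["cx"])/f,(v-c["cy"])/f,1])
    return c["eye"]+d*(z-c["eye"][2])/d[2]
ca=np.array([[131,50],[66,166],[732,370],[670,488]])/5+[145,140]
cb=np.array([[46,284],[46,386],[722,258],[748,353]])/[800/170,565/120]+[210,130]
for c,q,o in((t,ca,(0,1,2,3)),(s,cb,None)):
    p=np.array([ray(c,u-.4,v-.4,5) for u,v in q])
    print(p.round(1).tolist(),p.mean(0).round(1))
    if o:
        d=p[2]+p[3]-p[0]-p[1]
    else:
        i=np.argsort(-p[:,1]);d=p[i[2]]+p[i[3]]-p[i[0]]-p[i[1]]
    print("len",np.linalg.norm(d)/2,"ang",np.arctan2(d[1],d[0]))
for c in(t,s):
    P=cloud(c).reshape(-1,3)
    m=(abs(P[:,0]-420)<60)&(abs(P[:,1]-50)<60);print("mat z",np.nanmedian(P[m,2]),m.sum())
# row edges: lid cloud fit
from numpy.linalg import norm
for c in (t,s):
    P=cloud(c);P=P[np.isfinite(P[...,2])&(P[...,2]>25)&(P[...,2]<62)]
    a=-2.0797;C=np.array([578.5,83.5]);e=np.array([np.cos(a),np.sin(a)]);n=np.array([-e[1],e[0]])
    X=(P[:,:2]-C)@e;Y=(P[:,:2]-C)@n;k=(abs(X)<108)&(abs(Y)<26)
    X,Y,Z=X[k],Y[k],P[k,2];print("Y",np.percentile(Y,[1,50,99]),"X",np.percentile(X,[1,50,99]))
    print([(b,round(float(np.median(Z[abs(X-b)<3])),1)) for b in range(-102,108,8) if (abs(X-b)<3).sum()>3])
E
```

```text
[[663.8, 180.9, 5.0], [620.7, 205.6, 5.0], [538.9, -40.1, 5.0], [496.0, -16.0, 5.0]] [579.9  82.6   5. ]
len 254.04989409238613 ang -2.084298222079144
[[496.7, -18.3, 5.0], [541.3, -42.5, 5.0], [622.1, 204.7, 5.0], [663.9, 179.6, 5.0]] [581.   80.9   5. ]
len 254.7657621808621 ang -2.079081241937357
mat z 3.8456845422916786 4300
mat z 1.5016264915188913 2520
Y [-19.91179729   0.70071999  21.48877648] X [-100.42580958    3.28638405  100.89000011]
[(-102, 35.9), (-94, 39.2), (-86, 42.4), (-78, 44.5), (-70, 47.3), (-62, 50.3), (-54, 32.5), (-46, 37.6), (-38, 40.7), (-30, 43.1), (-22, 46.6), (-14, 49.5), (-6, 50.9), (2, 35.8), (10, 38.0), (18, 40.5), (26, 42.4), (34, 45.2), (42, 46.8), (50, 34.9), (58, 36.7), (66, 38.6), (74, 40.2), (82, 42.3), (90, 43.9), (98, 45.2), (106, 30.1)]
Y [-18.39660933   7.31598138  24.01605554] X [-99.40731799   4.83954633 101.58001892]
[(-102, 33.9), (-94, 36.0), (-86, 39.0), (-78, 42.1), (-70, 44.9), (-62, 47.8), (-54, 31.0), (-46, 34.6), (-38, 37.8), (-30, 40.5), (-22, 43.9), (-14, 46.8), (-6, 48.7), (2, 32.2), (10, 35.6), (18, 37.7), (26, 39.9), (34, 42.2), (42, 44.3), (50, 31.8), (58, 34.8), (66, 36.1), (74, 37.7), (82, 39.5), (90, 41.4), (98, 43.1), (106, 27.0)]
```

```bash
cat >> h.py <<'E'
C=np.array([580.3,81.8]);A=-2.082;ex=np.array([np.cos(A),np.sin(A)])
def pos(x,tipz,reach): return [*(C+ex*x),tipz+reach]
def quat(s):  # tool z down, tool y along s*row x
    y=np.array([s*ex[0],s*ex[1],0]);z=np.array([0,0,-1.])
    q=R.from_matrix(np.stack([np.cross(y,z),y,z],1)).as_quat();return q[[3,0,1,2]]
E
python3 - <<'E'
from rig import bot
from h import *
r=bot.tip_reach
bot.move_gripper(0)
best=None
for s in(1,-1):
    a,b=bot.ik(pos(-92,90,r),quat(s)),bot.ik(pos(96,36,r),quat(s))
    print(s,r,a,b)
    if a is not None and b is not None and (best is None or abs(a[5])<best[0]): best=(abs(a[5]),s)
s=best[1];bot.move_to(pos(-92,90,r),quat(s))
bot.servo_line(pos(-92,50,r),speed=80)
bot.dwell(.2);st=bot.read_state();f0=st["ft_force"];print(s,f0,st["ee_pos"]-pos(-92,50,r),st["grip_width"])
hit=bot.servo_line(pos(-92,33,r),speed=12,until_force=3)
for i in range(2):
    st=bot.read_state();print(hit,st["clock"],st["ee_pos"][2]-r,st["ft_force"]-f0);bot.dwell(.1)
np.savez("st.npz",f0=f0,s=s)
c=bot.read_camera("scene");cv2.imwrite("pics/c.png",cv2.resize(c["image"][60:250,180:410],(800,600)))
E
```

```text
1 19.0 [ 1.96866099e-01  6.47337647e-01  1.35616701e+00 -4.44089210e-16
  1.13808800e+00  2.27886610e+00] [-7.22915283e-02  5.10478650e-01  1.73206956e+00 -4.44089210e-16
  8.99044440e-01  2.00970847e+00]
-1 19.0 [ 1.96866099e-01  6.47337647e-01  1.35616701e+00 -4.44089210e-16
  1.13808800e+00 -8.62726555e-01] [-7.22915283e-02  5.10478650e-01  1.73206956e+00 -4.44089210e-16
  8.99044440e-01 -1.13188418e+00]
-1 [ 0.10283057 -0.15956838  0.0954731 ] [0.25524128 0.05486442 0.58711425] 0.22696992317262685
True 5.65 35.575095786461546 [-1.91246284  0.45478233  4.70725404]
True 5.75 35.57401007009111 [-0.99806038  0.30202223  5.2742869 ]
```

View pics/c.png

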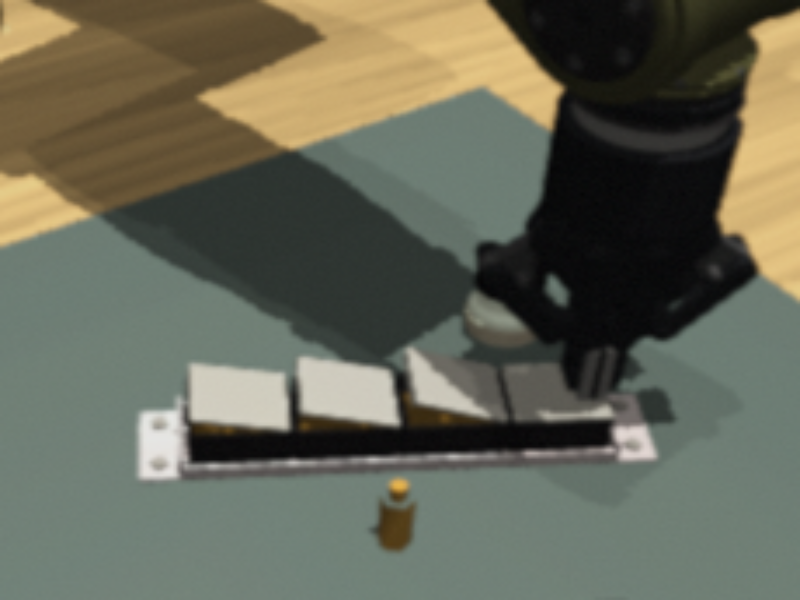

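Fingertips touched down at z = 35.57 mm, as the given sizes predict, and lid 1 (right, about (555,390)) looks shut. Now the slide, with light force trimming.

```bash
python3 - <<'E'
from rig import bot
from h import *
r=bot.tip_reach;d=np.load("st.npz");f0=d["f0"];z=35.55
for x in list(range(-86,96,6))+[97]:
    bot.servo_line(pos(x,z,r),speed=25)
    st=bot.read_state();f=st["ft_force"]-f0
    print(x,round(z,2),round(st["ee_pos"][2]-r,2),f.round(1),round(float(f[:2]@ex),1))
    if abs(f[2])>25 or np.linalg.norm(f[:2])>20: print("STOP");break
    z=float(np.clip(z+np.clip(.04*(f[2]-3.),-.15,.15),35.0,36.1))
print(st["clock"])
c=bot.read_camera("scene");cv2.imwrite("pics/d.png",cv2.resize(c["image"][60:250,180:410],(800,600)))
E
```

```text
-86 35.55 35.59 [-2.3 -2.8  3.9] 3.5
-80 35.59 35.57 [-0.9 -2.2  3.3] 2.3
-74 35.6 35.57 [-1.9 -1.5  3.9] 2.3
-68 35.63 35.55 [-0.5 -0.6  2.3] 0.7
-62 35.6 35.6 [-1.5 -0.2  2.1] 0.9
-56 35.57 35.56 [-0.6 -2.2  2.9] 2.2
-50 35.56 35.66 [ 0.3 -0.2  4.2] 0.0
-44 35.61 35.56 [-0.8 -0.7  3.7] 1.0
-38 35.64 35.61 [-1.4 -1.9  3.8] 2.4
-32 35.67 35.61 [-1.6 -0.8  1.5] 1.5
-26 35.61 35.59 [-1.4 -1.3  2. ] 1.9
-20 35.57 35.56 [-1.9 -0.9  2.8] 1.7
-14 35.56 35.55 [-1.  -1.4  1.8] 1.7
-8 35.52 35.51 [-1.8 -2.1  1.9] 2.7
-2 35.47 35.61 [0.3 1.1 4.3] -1.1
4 35.53 35.56 [-1.6 -1.2  4.5] 1.8
10 35.59 35.55 [-2.  -1.5  4.4] 2.3
16 35.64 35.54 [-0.9 -1.7  3.4] 1.9
22 35.66 35.59 [-0.9 -1.7  3.9] 1.9
28 35.69 35.57 [-0.4 -0.4  1.4] 0.5
34 35.63 35.6 [-0.7  0.2  0.6] 0.2
40 35.53 35.55 [-1.  -1.6  2.9] 1.8
46 35.53 35.53 [-0.9 -0.7  2. ] 1.1
52 35.49 35.63 [-0.7  0.4  4.7] -0.0
58 35.56 35.57 [-0.8 -2.   4.7] 2.2
64 35.62 35.58 [-2.2 -1.3  3.2] 2.2
70 35.63 35.56 [-0.9 -1.6  1.9] 1.9
76 35.59 35.55 [-1.5 -1.9  2.6] 2.4
82 35.57 35.55 [-1.7 -0.4  1.9] 1.2
88 35.53 35.53 [-1.2 -1.8  2.6] 2.1
94 35.52 35.5 [-1.4 -2.   3.6] 2.4
97 35.54 35.52 [-1.6 -2.6  1.7] 3.1
18.2917
```

View pics/d.png

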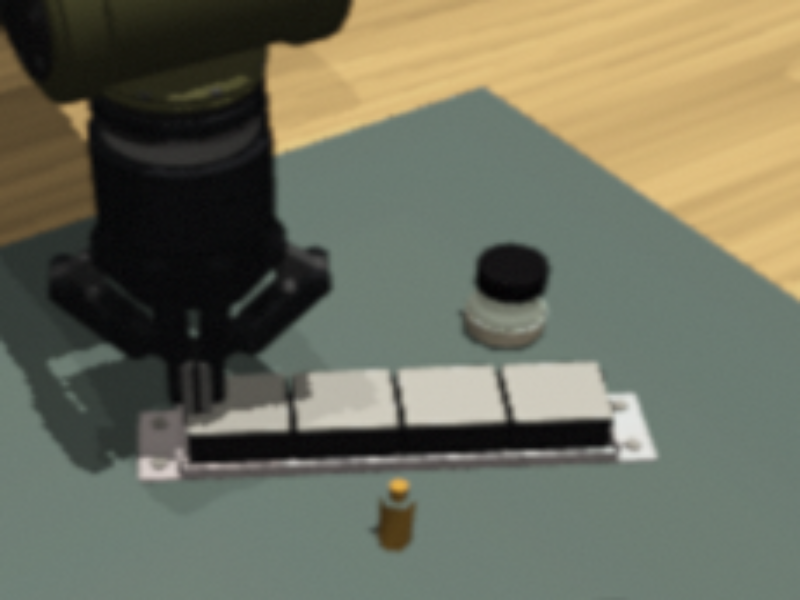

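All four lids lie flat (tops at about (250,400), (345,395), (450,395), (555,390)), and the standoff and jar haven't moved. Next I lift away and check.

```bash
python3 - <<'E'
from rig import bot
from h import *
r=bot.tip_reach
bot.servo_line(pos(97,60,r),speed=40);bot.servo_line(pos(97,180,r),speed=120);bot.dwell(.3)
c=bot.read_camera("scene");cv2.imwrite("pics/e.png",cv2.resize(c["image"][110:300,180:410],(800,600)))
P=cloud(c);P=P[np.isfinite(P[...,2])&(P[...,2]>20)&(P[...,2]<62)]
q=P[:,:2]-C;X=q@ex;k=(abs(q@[-ex[1],ex[0]])<15);X=X[k];Z=P[k,2]
print([(b,round(float(np.median(Z[abs(X-b)<3])),1)) for b in range(-94,104,8) if (abs(X-b)<3).sum()>3],bot.read_state()["clock"])
E
```

```text
[(-94, 33.7), (-86, 34.1), (-78, 34.0), (-70, 33.8), (-62, 33.9), (-54, 31.7), (-46, 34.0), (-38, 33.7), (-30, 34.1), (-22, 33.9), (-14, 34.0), (-6, 33.9), (2, 33.7), (10, 33.9), (18, 34.0), (26, 34.0), (34, 34.0), (42, 34.1), (50, 32.5), (58, 33.8), (66, 34.2), (74, 33.7), (82, 33.9), (90, 33.9), (98, 33.9)] 20.6
```

View pics/e.png

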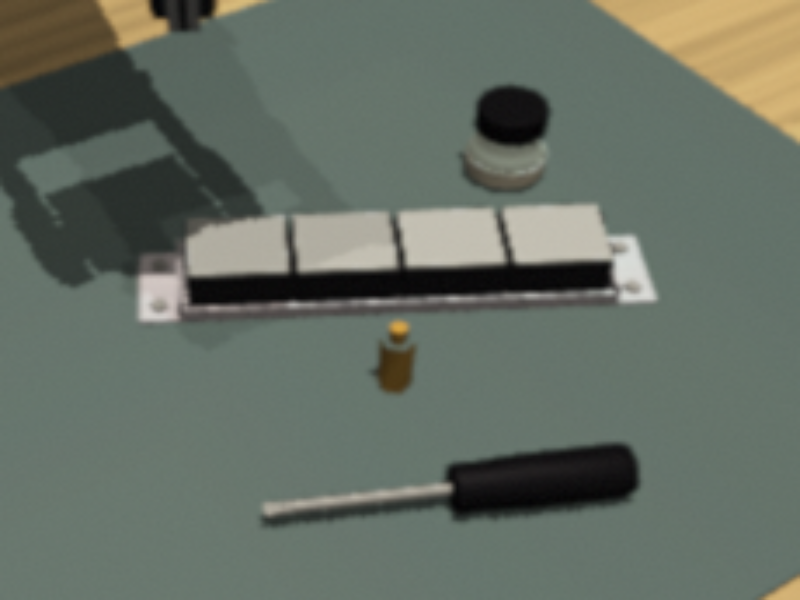

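The lids are all level (depth is flat at 34 ± 0.3 mm along the row). The row is seated in its tray and the bystanders are undisturbed.

```bash
python3 -c "
from rig import bot
print(bot.finish_job())"
```

```text
the job is handed in; nothing more can be done
None
```

All four lids were pressed shut in one light slide from lid 1 to lid 4 (about 5 N at most in the readings taken), the row stayed in its tray with nothing else disturbed, and the job was handed in at about 21 s.

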